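Set and hold a telescopic lantern-stand leg at its length mark

TASK

Set the length of the lantern-stand leg lying in its cradle on the patio bench: first turn the yellow turnbutton square across the dark outer tube to keep it in the cradle, then draw the springy inner leg out by its black side lug until the lug's white line is level with the green pointer. Holding the leg there, squeeze the red cam lever fully shut against it, and finish still gripping the leg with its line at the pointer, because the lever's tension screw has yet to be tightened and the leg would spring back if you let go. Do not shift the green pointer or disturb the lantern, snail, saucer or spout cap.

Things in the scene. Friction and masses are not known exactly. Their poses are not given: they have to be found in the camera images.
- rig: Plywood cradle board fixed on the bench, 15 thick, spanning x -220..210, y -105..65 mm. A dark steel tube (28 wide, top at z 76, y=0) runs along x to a black collar ending at x=0, the mouth for the leg. Origin: on the bench under the mouth; x = the way the leg slides out, y = towards the lever's side, z up. Beyond the mouth only leg, lever and (y below -75) scale strip and pointer stand on it.
- turnbutton (a joint): Angle (rad) of the yellow turnbutton about a vertical pivot at rig x -120, y 44 mm. 0 = square across the tube, a hard stop (secured); grows clockwise seen from above, 1.5 = lying along the tube. Starts at 1.1 to 1.4, stays where left (about 0.05 N m of friction).
- turnbutton_grip (a point): On the turnbutton's pivot, 103 mm above the bench, in its upright grip fin: 36 long (point y), 10 thick (point x), z 86 to 114 mm above the bench, centred on the pivot. Under it the flat bar (14 wide, z 78 to 86) runs 66 mm along point -y (the end that goes over the tube) and 24 mm along +y. Turns with it; z up; at joint 0 axes agree with the rig's.
- leg: Aluminium sliding leg, 18 wide (y), 24 high, axes as the rig's; origin on its centre line (60 mm above the bench), at the mouth when pushed in, as it starts. Slides along x, 0 to 80 mm; a spring pulls it back in (3 N when in, 6 N at 70 mm out). Black side lug on its -y side: x 47..57, y -8..-60, z -18..12 mm; a finger can push its mouth-facing face outwards. Rubber foot at x 119..141.
- leg_index (a point): Outer top end of the white line on the leg's side lug: middle of the lug's thickness, 60 mm to -y of the leg's centre line, 72 mm above the bench. Moves with the leg. Axes as the rig's.
- pointer_tip (a point): Tip of the green length pointer, a 16 x 18 x 30 mm clip on the scale strip, its tip 12 mm farther to rig -y than the lug's end. The leg is at length when leg_index and pointer_tip have the same rig x. Starts 30 to 60 mm farther out than the line of the pushed-in leg. Axes as the rig's. Can be shoved: leave it.
- lever (a joint): Angle (rad) of the red cam lever, a paddle along rig x -28..110 mm, 6 thick, 34 tall, hinged below (axis along x at rig y 22, z 44 mm). 0 = upright beside the leg's +y flank (shut, a hard stop): it then fills y 12..18, z 44..78, and leg and lever together y -9..18, 27 mm to squeeze. Grows leaning out to +y; starts 0.5 to 0.7 (upper edge at y up to 42); stays where left (0.06 N m friction).
- lever_edge (a point): Outer end of the lever's upper edge (rig x 110 mm), in the middle of its thickness; moves with the lever.
- lantern: Storm lantern of dark metal and glass, 100 mm across, 205 high with its bail; origin under its centre. Leave alone.
- snail: Ceramic snail figure, 110 x 46 x 72 mm; origin under its centre. Leave alone.
- saucer: Terracotta-coloured plastic plant saucer, 140 mm across, 22 high; origin under its centre. Leave alone.
- spout_cap: Yellow plastic watering-spout cap, 40 mm across, 42 high; origin under its centre. Leave alone.

How it is judged:
By the outcome, as a careful person would: the job done as asked, in the order asked, and still so for the second after the job is handed in, while the arm keeps its last pose, push and grip.
It also fails if it takes over 45 s, if anything falls off the work surface, if the arm or the gripper's body presses on something with over 40 N, if the wrist force passes 120 N, or if a joint passes its speed limit or range.

ROBOT

A 6-joint arm with a two-finger parallel gripper is mounted at the origin on the work surface. World frame = base frame: x ahead of the robot, y to its left, z up, the work surface at z = 0. Lengths are in m, angles in rad, forces in N, time in s.
With the tool pointing down it reaches from about 0.25 to 0.725 m from the base axis. Payload 9.7 kg.
Tool frame: the origin (TCP) lies between the finger pads; the fingertips stand 19 mm ahead of it and the grasp point (between the pads) is the TCP (arm.tips_ahead is the z of the fingertips in the tool frame, in m); z points along the fingers, y is the line along which they close (so a half turn about z gives the same grasp; the last joint's range is limited). The gripper opens to 85 mm and grips with 20 to 120 N. Pads are 22 mm wide; open, the fingers measure 114 mm over their backs; the gripper's body (76 mm by 85 mm) begins 54 mm behind the grasp point. The pads swing forward as they close: fully open they stand 13 mm farther back than shut.
Start: joints at [-1.319, 0.087, 0.176, 1.66, 0, 1.571], TCP at [0.137, -0.533, 0.25] pointing down, gripper open.
Joint ranges: [-3.13, 3.13], [-0.85, 1.81], [-1.15, 1.24], [-2.2, 2.28], [-1.44, 1.52], [-3.14, 3.14]. Speed limits (rad/s): [2.22, 2.22, 2.57, 3.14, 3.14, 3.14].

INTERFACE

Orientations are given as a rotation vector (axis times angle).
In Python, from workcell import arm, viewer gives the robot as it stands.
- The arm moves only by the tool servo_tool, never from a script. Its argument "increments" is a list of rows, each an object with "fingers": the opening, from 0 (shut) to 1 (fully open); "translation": the shift along the tool's x, y, z in mm, a list of three; "spin": the turn about the tool's z in rad. A call has 1 to 20 rows; each row is the pose to reach, as a shift and turn from the pose commanded when the call began, along the tool's axes at that moment; what a row does not reach only later rows make up. A row lasts 1/12 s, in which the tool goes at most 41.7 mm and 7.16 degrees, less where a joint would pass 70% of its speed; a pose out of reach is approached as far as the arm can. A call with a gripper value outside its range is refused whole. The fingers move at their own pace and stop on an object; the grip force is fixed at half the most. Time passes only in rows, so rows that repeat a pose let the fingers close. It gives the time, the measured TCP pose, the force, the opening and the grip force at its end, in the units of the state.
- arm.read_state(): the state, without advancing time (a new reading comes with each control period).
- viewer.grab_frame(name): name is "side" or "top" or "wrist"; returns a dict with "color" (384x512x3 uint8, red, green, blue), "mtx" (3x3 intrinsics, pixels), "distortion" ([k1, k2, p1, p2, k3] as OpenCV has them; the pictures are not rectified), "T" (4x4, takes a point from camera to world coordinates). Camera axes: x right, y up, looking along -z (the intrinsics and any distortion apply to the point x, -y, -z); pixel columns grow to the right and rows downward; lengths in m; the calibration is good to about 2 mm. A picture is of the moment at which its call begins. There is no depth.
- arm.finish_job(): hands the job in; it is judged then, once.
The state is a dict: "clock": time; "q": joint angles; "qvel": joint speeds; "tau": joint torques, N m; "position": TCP position; "orientation": TCP orientation; "contact_force": force on the tool from outside, world axes, zero at the start; "ft_torque": the same for the moment, N m; "opening": finger opening in m; "gripper_force": force on a finger pad.
Only numpy, scipy, OpenCV 4.12 (cv2) and the standard library are available. Lean on these libraries where they do the work, as an engineer would, in place of code of your own. Each camera call takes 0.05 s, during which the arm holds its last target. There are 200 camera calls.

## Working session

There is one attempt and no reset: what is moved stays moved. The work goes in short steps, Python scripts to look and compute and a tool call to move; the robot and the scene stay as the last step left them, time stands still between calls to the robot, and variables do not carry over. Pictures are saved under pics/ and viewed, at most 10 in all, crops included, and the job is handed in when it is done.

Besides the shell and the picture viewer there is one more tool, called after "Call:" in YAML: its name, and indented under it one key for each argument. servo_tool: Moves the arm, as the interface text tells. Its arguments: {"type":"object","properties":{"increments":{"type":"array"}},"required":["increments"]}

```bash
mkdir -p pics
cat > h.py <<'E'
import numpy as np, cv2
from workcell import arm, viewer
import pickle
def grab(n,f):
    d=viewer.grab_frame(n); pickle.dump(d,open(f'pics/{f}.pkl','wb')); cv2.imwrite(f'pics/{f}.png',d['color'][:,:,::-1]); return d
def load(f): return pickle.load(open(f'pics/{f}.pkl','rb'))
def ray(d,uv):
    p=cv2.undistortPoints(np.array([[uv]],float),np.array(d['mtx']),np.array(d['distortion']))[0,0]
    T=np.array(d['T']); return T[:3,3],T[:3,:3]@np.array([p[0],-p[1],-1.])
def onz(d,uv,z):
    o,r=ray(d,uv); return o+r*(z-o[2])/r[2]
def tri(*obs):
    A=np.zeros((3,3));b=np.zeros(3);L=[]
    for d,uv in obs:
        o,r=ray(d,uv); r=r/np.linalg.norm(r); P=np.eye(3)-np.outer(r,r); A+=P;b+=P@o;L.append((P,o))
    x=np.linalg.solve(A,b); return x,[np.linalg.norm(P@(x-o)) for P,o in L]
def proj(d,X):
    T=np.array(d['T']); c=T[:3,:3].T@(np.array(X)-T[:3,3]); 
    return cv2.projectPoints(np.array([[c[0],-c[1],-c[2]]]),np.zeros(3),np.zeros(3),np.array(d['mtx']),np.array(d['distortion']))[0][0,0]
E
python3 - <<'E'
from h import *
a=[grab(n,n+'0') for n in ('side','top','wrist')]
im=[cv2.cvtColor(x['color'],cv2.COLOR_RGB2BGR) for x in a]
cv2.imwrite('pics/all.png',cv2.resize(np.vstack([np.hstack(im[:2])]),(800,300)))
for x in a: print(np.round(x['T'],3).tolist(), x['mtx'][0][0])
print(arm.read_state())
E
```

```text
[[-0.934, 0.214, -0.286, 0.092], [-0.357, -0.55, 0.755, 1.03], [0.004, 0.807, 0.591, 0.888], [0.0, 0.0, 0.0, 1.0]] 431.74014996265225
[[0.023, 0.998, -0.057, 0.402], [-0.999, 0.025, 0.021, 0.01], [0.022, 0.056, 0.998, 1.17], [0.0, 0.0, 0.0, 1.0]] 379.39573016645767
[[0.248, 0.923, 0.294, 0.212], [-0.969, 0.236, 0.075, -0.512], [-0.0, -0.304, 0.953, 0.373], [0.0, 0.0, 0.0, 1.0]] 314.588212650934
{'clock': 0.15, 'q': array([-1.31898797e+00,  8.73227038e-02,  1.75351460e-01,  1.65981935e+00,
       -1.65451663e-05,  1.57076396e+00]), 'qvel': array([-4.99650193e-05, -2.09396354e-03,  1.04067705e-03, -1.62031978e-04,
       -1.24148575e-03, -1.88117122e-03]), 'tau': array([ 3.29342929e-04, -5.20762396e+01,  4.65043402e+01,  1.40065985e-02,
        2.23428248e-05,  2.00590478e-05]), 'position': array([ 0.13699329, -0.53250798,  0.24977011]), 'orientation': array([-3.11574256e+00, -3.94422305e-01,  2.21804840e-04]), 'contact_force': array([-0.44168892, -0.00782549,  0.31836276]), 'ft_torque': array([ 0.02020929, -0.0297729 ,  0.01669667]), 'gripper_force': 0.0, 'opening': 0.08522573844973391}
```

```bash
python3 -c "
import cv2
for n in('side0','top0'):
    cv2.imwrite(f'pics/{n}b.png',cv2.resize(cv2.imread(f'pics/{n}.png'),(800,600),interpolation=cv2.INTER_CUBIC))"
```

```text
(no output)
```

View pics/top0b.png

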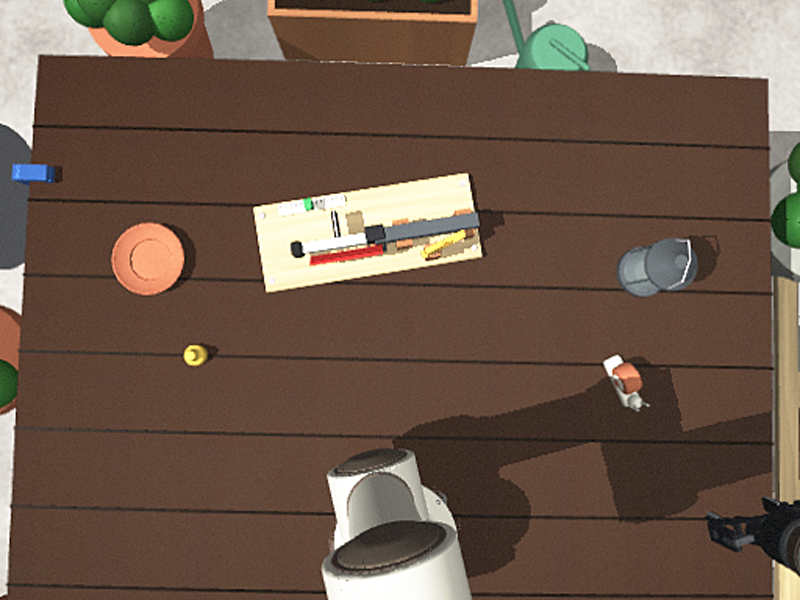

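View pics/side0b.png

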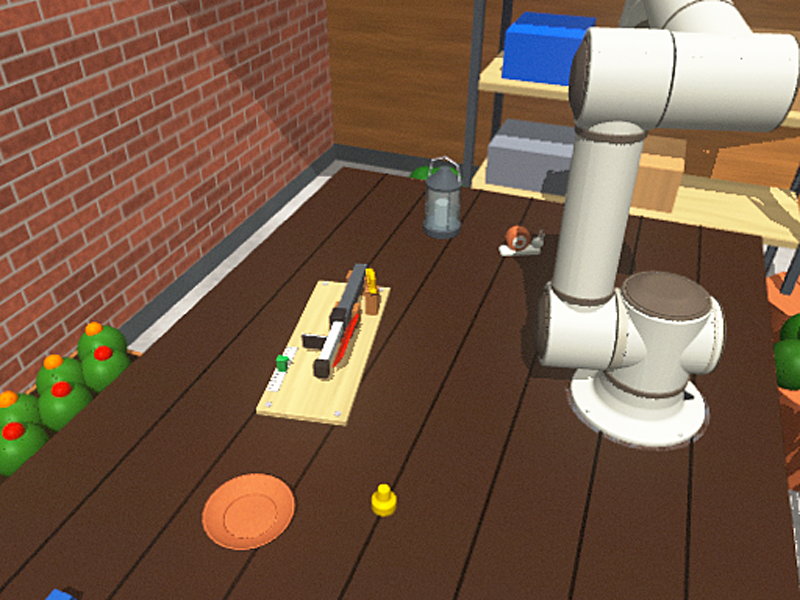

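The top view shows the rig at the centre, board corners (800-px scale) at (254,208), (469,174), (481,257), (267,292). The leg points left, the pointer is at (308,204), the lever at (345,257) and the turnbutton at (445,243). The side view agrees, and the lantern, snail, saucer and cap are all well clear.

Run:
```python
from h import *
t=load('top0')
px=np.array([(254,208),(469,174),(481,257),(267,292)])*.64-.18
rg=np.array([(210,-105),(-220,-105),(-220,65),(210,65)])/1000
W=np.array([onz(t,p,.015)[:2] for p in px])
a=W-W.mean(0); b=rg-rg.mean(0)
th=np.arctan2((b[:,0]*a[:,1]-b[:,1]*a[:,0]).sum(),(a*b).sum())
R=np.array([[np.cos(th),-np.sin(th)],[np.sin(th),np.cos(th)]])
o=W.mean(0)-R@rg.mean(0)
print('th',th,'o',o,'res',(W-(rg@R.T+o))*1000)
s=arm.read_state()
Rt=cv2.Rodrigues(s['orientation'])[0]; print(Rt)
# wrist camera in the tool frame
w=load('wrist0'); T=np.eye(4);T[:3,:3]=Rt;T[:3,3]=s['position'];print(np.round(np.linalg.inv(T)@w['T'],3))
for n,p in dict(turn=(-.12,.044),mid=(0,0)).items(): print(n,R@p+o)
np.savez('rig.npz',R=R,o=o,th=th)
```

```text
th 1.7569144720540486 o [0.57767168 0.06945188] res [[-1.3167435  -1.69613195]
 [-0.99402179 -0.67558828]
 [ 1.07807226  4.29531834]
 [ 1.23269303 -1.9235981 ]]
[[ 9.68455373e-01  2.49186921e-01 -2.63749475e-04]
 [ 2.49187060e-01 -9.68454898e-01  9.58784254e-04]
 [-1.65129744e-05 -9.94262719e-04 -9.99999506e-01]]
[[-0.002  0.953  0.304  0.077]
 [ 1.     0.002  0.    -0.001]
 [-0.001  0.304 -0.953 -0.124]
 [ 0.     0.     0.     1.   ]]
turn [ 0.55663702 -0.05661772]
mid [0.57767168 0.06945188]
```

Call:
servo_tool:
  increments:
    - {"fingers": 1, "translation": [557, -475, 0], "spin": -1.82}
    - {"fingers": 1, "translation": [557, -475, 0], "spin": -1.82}
    - {"fingers": 1, "translation": [557, -475, 0], "spin": -1.82}
    - {"fingers": 1, "translation": [557, -475, 0], "spin": -1.82}
    - {"fingers": 1, "translation": [557, -475, 0], "spin": -1.82}
    - {"fingers": 1, "translation": [557, -475, 0], "spin": -1.82}
    - {"fingers": 1, "translation": [557, -475, 0], "spin": -1.82}
    - {"fingers": 1, "translation": [557, -475, 0], "spin": -1.82}
    - {"fingers": 1, "translation": [557, -475, 0], "spin": -1.82}
    - {"fingers": 1, "translation": [557, -475, 0], "spin": -1.82}
    - {"fingers": 1, "translation": [557, -475, 0], "spin": -1.82}
    - {"fingers": 1, "translation": [557, -475, 0], "spin": -1.82}
    - {"fingers": 1, "translation": [557, -475, 0], "spin": -1.82}
    - {"fingers": 1, "translation": [557, -475, 0], "spin": -1.82}
    - {"fingers": 1, "translation": [557, -475, 0], "spin": -1.82}
    - {"fingers": 1, "translation": [557, -475, 0], "spin": -1.82}
    - {"fingers": 1, "translation": [557, -475, 0], "spin": -1.82}
    - {"fingers": 1, "translation": [557, -475, 0], "spin": -1.82}
    - {"fingers": 1, "translation": [557, -475, 0], "spin": -1.82}
    - {"fingers": 1, "translation": [557, -475, 0], "spin": -1.82}

```text
clock: 1.82
position: [0.5583, 0.0672, 0.2492]
orientation: [-1.598, -2.703, 0.002]
contact_force: [-0.8, -0.1, 0.9]
opening: 0.0855
gripper_force: 0.0
```

Run:
```python
from h import *
w=grab('wrist','w1'); s=arm.read_state(); print(s['clock'],s['position'],s['q'],s['contact_force'])
cv2.imwrite('pics/w1b.png',cv2.resize(cv2.imread('pics/w1.png'),(800,600),interpolation=cv2.INTER_CUBIC))
```

```text
1.8667 [0.55789749 0.06625716 0.24973577] [ 1.18309915e-01  1.16775073e-01  2.07191071e-01  1.66255018e+00
 -2.14047798e-04  1.18718002e+00] [ 0.54052649  0.15968484 -0.35524068]
```

View pics/w1b.png

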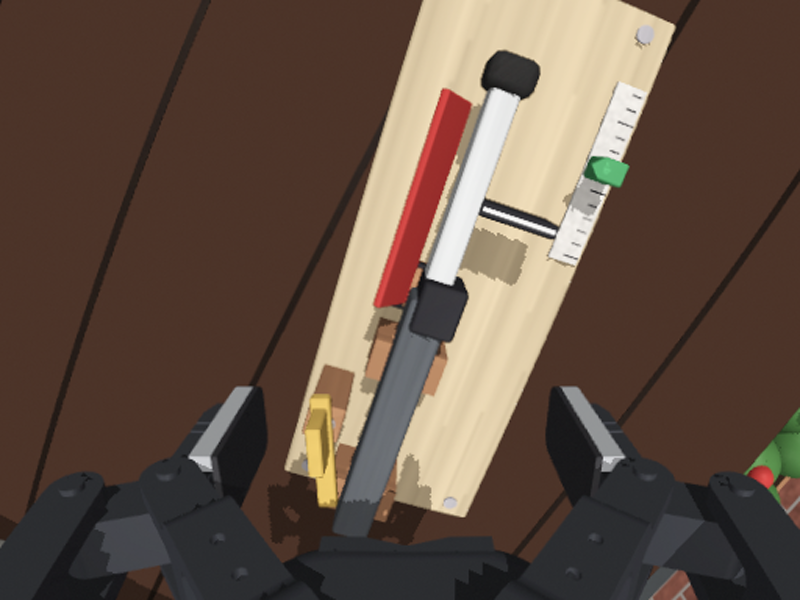

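The wrist view shows the lug's white line running from (483,207) to (557,232), with the pointer tip at about (587,168). The lever spans (455,93) to (378,305). The turnbutton fin is around (316,450), and the tan patches are shadows. I'll take a second view from over the turnbutton.

Call:
servo_tool:
  increments:
    - {"fingers": 1, "translation": [-108, -59, 0], "spin": 0}
    - {"fingers": 1, "translation": [-108, -59, 0], "spin": 0}
    - {"fingers": 1, "translation": [-108, -59, 0], "spin": 0}
    - {"fingers": 1, "translation": [-108, -59, 0], "spin": 0}
    - {"fingers": 1, "translation": [-108, -59, 0], "spin": 0}

```text
clock: 2.28
position: [0.5573, -0.06, 0.2507]
orientation: [1.608, 2.698, 0.0]
contact_force: [0.2, 1.0, -0.2]
opening: 0.0856
gripper_force: 0.0
```

Run:
```python
from h import *
w=grab('wrist','w2'); s=arm.read_state(); print(s['clock'],s['position'])
a=cv2.imread('pics/w1.png');b=cv2.imread('pics/w2.png')
# left: w1 crop around turnbutton x170-250,y230-340 ; full w2
c1=cv2.resize(a[235:335,180:230],(300,600),interpolation=cv2.INTER_CUBIC)
c2=cv2.resize(b[100:250,150:275],(500,600),interpolation=cv2.INTER_CUBIC)
cv2.imwrite('pics/c1.png',np.hstack([c1,c2]))
cv2.imwrite('pics/w2b.png',cv2.resize(b,(800,600),interpolation=cv2.INTER_CUBIC))
```

```text
2.3333 [ 0.55747241 -0.0586278   0.25071169]
```

View pics/w2b.png

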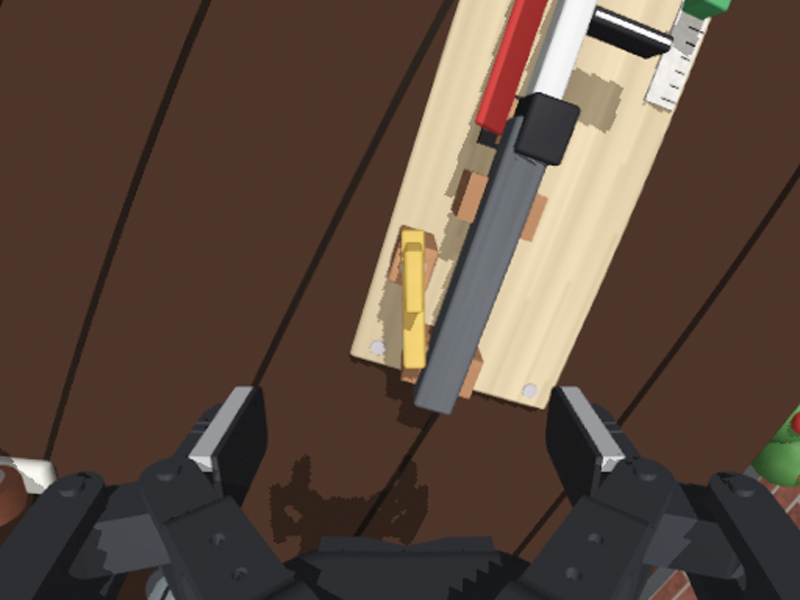

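View pics/c1.png

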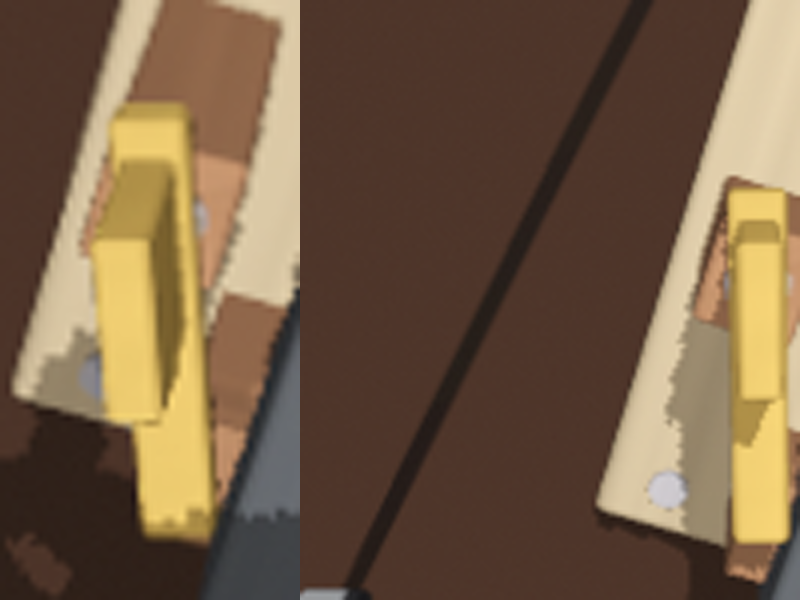

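Both views show the fin top clearly: in w1 it spans crop (92,240) to (163,420), and in w2 (735,243) to (784,398). The lug line's outer end is at (556,233) in w1 and (671,42) in w2.

Run:
```python
from h import *
a,b,t,s=[load(x) for x in('w1','w2','top0','side0')]
c1=lambda u,v:(180+(u+.5)/6-.5,235+(v+.5)/6-.5)
c2=lambda u,v:(150+(u-300+.5)/4-.5,100+(v+.5)/4-.5)
f=lambda u,v:((u+.5)*.64-.5,(v+.5)*.64-.5)
P=[]
for p,q in zip([(92,240),(150,238),(163,420),(107,422)],[(735,243),(783,241),(784,398),(738,400)]):
    x,e=tri((a,c1(*p)),(b,c2(*q))); P.append(x); print(x.round(4),np.round(e,4))
P=np.array(P); c=P.mean(0); d=(P[0]+P[1]-P[2]-P[3])/2; print('fin',c,'len',np.linalg.norm(d),'yaw',np.arctan2(d[1],d[0]))
# rig from wrist view: board corners
C=[((288,470),(-220,65)),((465,516),(-220,-105)),((675,24),(210,-105))]
C2=[((352,354),(-220,65)),((546,408),(-220,-105))]
W=np.array([onz(a,f(*p),.015)[:2] for p,_ in C]+[onz(b,f(*p),.015)[:2] for p,_ in C2]); g=np.array([r for _,r in C+C2])/1000
aa=W-W.mean(0); bb=g-g.mean(0)
th=np.arctan2((bb[:,0]*aa[:,1]-bb[:,1]*aa[:,0]).sum(),(aa*bb).sum());R=np.array([[np.cos(th),-np.sin(th)],[np.sin(th),np.cos(th)]]);o=W.mean(0)-R@g.mean(0)
print('rig',th,o,((W-(g@R.T+o))*1000).round(1).tolist())
inv=lambda x:(R.T@(np.array(x)[:2]-o)*1000).round(1)
print('pivot rig',inv(c),'(expect -120,44)')
x,e=tri((a,f(556,233)),(b,f(671,42))); print('index',x,e,inv(x),'exp 52,-60')
x=onz(a,f(587,168),.072);print('ptr approx',inv(x))
for p in [(455,91),(470,103)]: print('lever',inv(onz(a,f(*p),.072)))
np.savez('rig.npz',R=R,o=o,th=th)
```

```text
[ 0.546  -0.0415  0.1124] [0.0002 0.0002]
[ 0.5543 -0.0362  0.1131] [0.0001 0.0001]
[ 0.5713 -0.0667  0.1137] [0.0003 0.0003]
[ 0.563  -0.0721  0.1131] [0.0001 0.0001]
fin [ 0.55866043 -0.05415133  0.11306138] len 0.03499225201151914 yaw 2.078032276635813
rig 1.7650225693690142 [0.5791748  0.07341178] [[2.5, 1.6], [-2.3, 0.5], [-0.1, -3.2], [0.8, 0.9], [-1.0, 0.3]]
pivot rig [-121.2   44.7] (expect -120,44)
index [0.62674498 0.13377602 0.07393413] [np.float64(0.00021388890544473657), np.float64(0.0002138889054448225)] [ 50.  -58.3] exp 52,-60
ptr approx [ 92.6 -62.2]
lever [108.8  27.9]
lever [105.2  17.5]
```

Call:
servo_tool:
  increments:
    - {"fingers": 1, "translation": [3.3, 3.2, 40], "spin": 0}
    - {"fingers": 1, "translation": [3.3, 3.2, 80], "spin": 0}
    - {"fingers": 0.6, "translation": [3.3, 3.2, 115], "spin": 0}
    - {"fingers": 0.6, "translation": [3.3, 3.2, 135], "spin": 0}
    - {"fingers": 0.5, "translation": [3.3, 3.2, 142], "spin": 0}
    - {"fingers": 0, "translation": [3.3, 3.2, 142], "spin": 0}
    - {"fingers": 0, "translation": [3.3, 3.2, 142], "spin": 0}
    - {"fingers": 0, "translation": [3.3, 3.2, 142], "spin": 0}
    - {"fingers": 0, "translation": [3.3, 3.2, 142], "spin": 0}
    - {"fingers": 0, "translation": [3.3, 3.2, 142], "spin": 0}
    - {"fingers": 0, "translation": [3.3, 3.2, 142], "spin": 0}
    - {"fingers": 0, "translation": [3.3, 3.2, 142], "spin": 0}

```text
clock: 3.33
position: [0.5587, -0.0532, 0.1107]
orientation: [1.602, 2.702, -0.002]
contact_force: [-11.2, -3.5, 8.4]
opening: 0.0086
gripper_force: 59.9
```

Call:
servo_tool:
  increments:
    - {"fingers": 0, "translation": [0, 0, 0], "spin": -0.12}
    - {"fingers": 0, "translation": [0, 0, 0], "spin": -0.24}
    - {"fingers": 0, "translation": [0, 0, 0], "spin": -0.36}
    - {"fingers": 0, "translation": [0, 0, 0], "spin": -0.48}
    - {"fingers": 0, "translation": [0, 0, 0], "spin": -0.6}
    - {"fingers": 0, "translation": [0, 0, 0], "spin": -0.72}
    - {"fingers": 0, "translation": [0, 0, 0], "spin": -0.84}
    - {"fingers": 0, "translation": [0, 0, 0], "spin": -0.96}
    - {"fingers": 0, "translation": [0, 0, 0], "spin": -1.08}
    - {"fingers": 0, "translation": [0, 0, 0], "spin": -1.16}
    - {"fingers": 0, "translation": [0, 0, 0], "spin": -1.21}
    - {"fingers": 0, "translation": [0, 0, 0], "spin": -1.25}
    - {"fingers": 0, "translation": [0, 0, 0], "spin": -1.27}
    - {"fingers": 0, "translation": [0, 0, 0], "spin": -1.27}

```text
clock: 4.5
position: [0.5576, -0.0551, 0.1107]
orientation: [0.312, -3.123, 0.008]
contact_force: [-17.1, -13.7, 9.5]
opening: 0.0088
gripper_force: 60.4
```

Run:
```python
from h import *
s=arm.read_state(); R=cv2.Rodrigues(s['orientation'])[0]
print(s['position'],s['contact_force'],s['ft_torque'],s['opening'],'yawx',np.arctan2(R[1,0],R[0,0]),'target',np.load('rig.npz')['th']-np.pi*1.5)
```

```text
[ 0.55763216 -0.05509495  0.11072869] [-17.09821673 -13.74156907   9.53170848] [-2.73944869  3.54784699 -0.21771261] 0.00880770088149683 yawx -2.9426907983082096 target -2.9473664110156754
```

Call:
servo_tool:
  increments:
    - {"fingers": 0, "translation": [0, 0, 0], "spin": -0.04}
    - {"fingers": 0, "translation": [0, 0, 0], "spin": -0.04}
    - {"fingers": 0, "translation": [0, 0, 0], "spin": -0.04}

```text
clock: 4.75
position: [0.5576, -0.0551, 0.1107]
orientation: [0.37, -3.117, 0.008]
contact_force: [-17.3, -13.6, 10.8]
opening: 0.009
gripper_force: 64.8
```

Run:
```python
from h import *
s=arm.read_state(); R=cv2.Rodrigues(s['orientation'])[0]
print(s['position'],s['contact_force'],s['ft_torque'],s['opening'],'yawx',np.arctan2(R[1,0],R[0,0]))
```

```text
[ 0.55762668 -0.05514972  0.11072071] [-17.26502998 -13.59928672  10.81923617] [-2.62580722  3.51771983 -1.09375818] 0.008983414773863451 yawx -2.904998855687558
```

Call:
servo_tool:
  increments:
    - {"fingers": 0.6, "translation": [0, 0, 0], "spin": 0}
    - {"fingers": 0.6, "translation": [0, 0, 0], "spin": 0}
    - {"fingers": 0.6, "translation": [0, 0, 0], "spin": 0}
    - {"fingers": 0.6, "translation": [0, 0, -40], "spin": 0}
    - {"fingers": 0.6, "translation": [0, 0, -80], "spin": 0}
    - {"fingers": 1, "translation": [-46, 142, -90], "spin": 1.61}
    - {"fingers": 1, "translation": [-46, 142, -90], "spin": 1.61}
    - {"fingers": 1, "translation": [-46, 142, -90], "spin": 1.61}
    - {"fingers": 1, "translation": [-46, 142, -90], "spin": 1.61}
    - {"fingers": 1, "translation": [-46, 142, -90], "spin": 1.61}
    - {"fingers": 1, "translation": [-46, 142, -90], "spin": 1.61}
    - {"fingers": 1, "translation": [-46, 142, -90], "spin": 1.61}
    - {"fingers": 1, "translation": [-46, 142, -90], "spin": 1.61}
    - {"fingers": 1, "translation": [-46, 142, -90], "spin": 1.61}
    - {"fingers": 1, "translation": [-46, 142, -90], "spin": 1.61}
    - {"fingers": 1, "translation": [-46, 142, -90], "spin": 1.61}
    - {"fingers": 1, "translation": [-46, 142, -90], "spin": 1.61}
    - {"fingers": 1, "translation": [-46, 142, -90], "spin": 1.61}
    - {"fingers": 1, "translation": [-46, 142, -90], "spin": 1.61}
    - {"fingers": 1, "translation": [-46, 142, -90], "spin": 1.61}

```text
clock: 6.42
position: [0.5706, 0.0967, 0.1988]
orientation: [1.983, 2.436, 0.001]
contact_force: [0.1, -0.3, 0.5]
opening: 0.0854
gripper_force: 0.0
```

Run:
```python
from h import *
w=grab('wrist','w3'); s=arm.read_state(); R=cv2.Rodrigues(s['orientation'])[0]
print(s['clock'],s['position'],s['contact_force'],'yawx',np.arctan2(R[1,0],R[0,0]))
cv2.imwrite('pics/w3b.png',cv2.resize(cv2.imread('pics/w3.png'),(800,600),interpolation=cv2.INTER_CUBIC))
t=grab('top','t3');cv2.imwrite('pics/t3b.png',cv2.resize(cv2.imread('pics/t3.png')[90:210,150:310],(800,600),interpolation=cv2.INTER_CUBIC))
```

```text
6.4667 [0.57055384 0.09663135 0.19867832] [ 0.33925099 -0.17705742 -0.46739336] yawx 1.776063049217568
```

View pics/w3b.png

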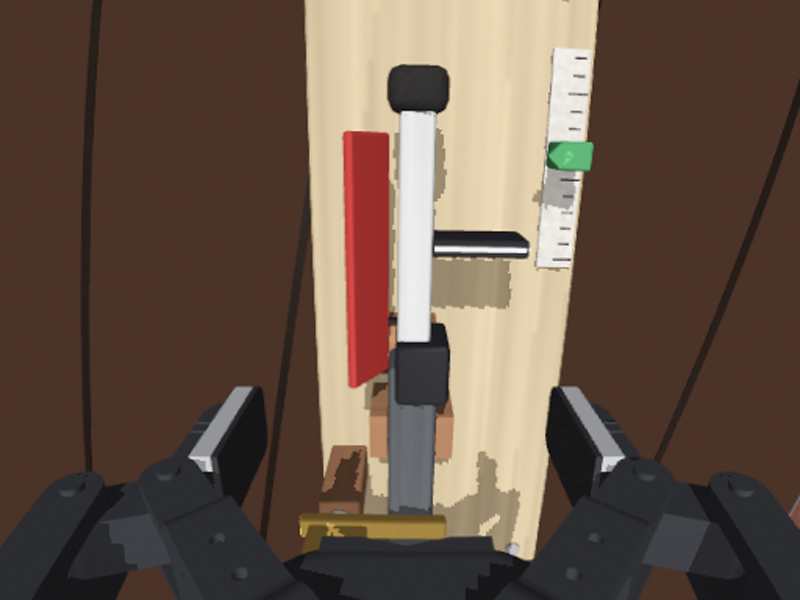

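View pics/t3b.png

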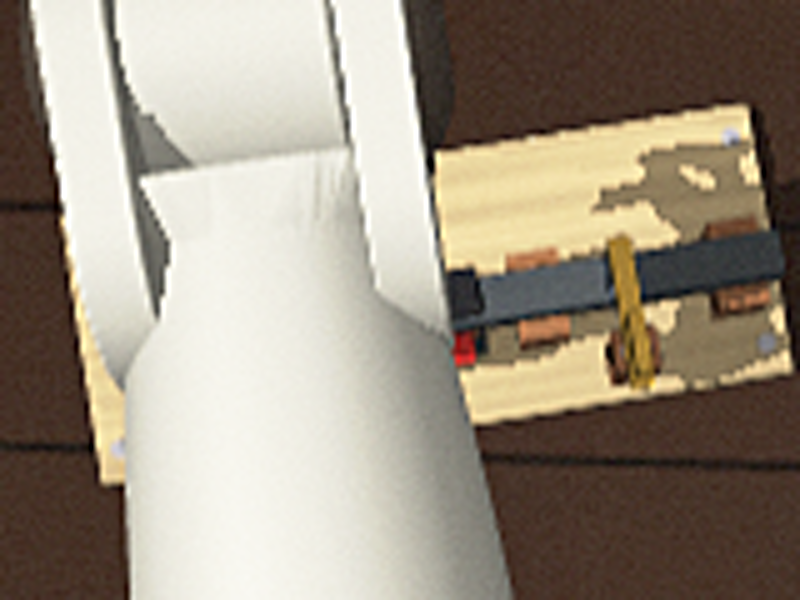

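w3 shows the turnbutton square across the tube. The lug line's outer end is at (528,251), the pointer tip at (547,157), the leg's edges at u 400 to 435 (row 200) and the lever's edges at u 345 to 388. The top view also shows the bar across the tube.

```bash
cat >> h.py <<'E'
f=lambda u,v:((u+.5)*.64-.5,(v+.5)*.64-.5)
E
python3 - <<'E'
from h import *
a,b,c=load('w1'),load('w2'),load('w3')
th=1.763;R=np.array([[np.cos(th),-np.sin(th)],[np.sin(th),np.cos(th)]]);o=np.array([.5783,.0716])
inv=lambda x:np.r_[(R.T@(np.array(x)[:2]-o)*1000).round(1),np.round(x[2]*1000,1)]
x,e=tri((a,f(556,233)),(b,f(671,42)),(c,f(528,251)));print('index',inv(x),np.round(e,4))
y,e=tri((a,f(586,170)),(c,f(547,157)));print('ptr',inv(y),np.round(e,4))
print('on z72', inv(onz(c,f(528,251),.072)), inv(onz(c,f(547,157),y[2])))
for v in (150,300): print('leg edges',[inv(onz(c,f(u,v),.072)) for u in ((401,435) if v==150 else (398.5,432))])
for v in (140,240): print('leg inner wdw lug',0)
print('mouth/leg axis', inv(onz(c,f(415,343),.072)))
print('lever far top L/R',inv(onz(c,f(345,132),.072)),inv(onz(c,f(388,132),.05)))
s=arm.read_state();print('tcp',inv(s['position']))
# HSV green / pointer left extreme
h=cv2.cvtColor(c['color'],cv2.COLOR_RGB2HSV);m=(h[...,0]>50)&(h[...,0]<80)&(h[...,1]>120)
n,l,st,ce=cv2.connectedComponentsWithStats(m[:150,300:].astype(np.uint8));print(st,ce)
E
```

```text
index [ 51.7 -59.5  74.2] [0.0001 0.0004 0.0003]
ptr [ 97.  -82.9  14.8] [0.0008 0.0008]
on z72 [ 51.1 -60.3  72. ] [ 97.6 -82.3  14.8]
leg edges [array([101.1,   6.4,  72. ]), array([101.2, -10.3,  72. ])]
leg edges [array([23.5,  7.2, 72. ]), array([ 23.6, -10.8,  72. ])]
leg inner wdw lug 0
leg inner wdw lug 0
mouth/leg axis [-1.4 -2.  72. ]
lever far top L/R [109.4  33.8  72. ] [109.9  13.6  50. ]
tcp [ 26.    2.9 198.6]
[[    0     0   212   150 31383]
 [   50    91    29    18   417]] [[106.04766912  74.17111175]
 [ 64.28297362  99.25179856]]
```

Call:
servo_tool:
  increments:
    - {"fingers": 1, "translation": [0, -0.5, 40], "spin": 0.012}
    - {"fingers": 1, "translation": [0, -0.5, 80], "spin": 0.012}
    - {"fingers": 1, "translation": [0, -0.5, 110], "spin": 0.012}
    - {"fingers": 1, "translation": [0, -0.5, 130], "spin": 0.012}
    - {"fingers": 1, "translation": [0, -0.5, 140], "spin": 0.012}
    - {"fingers": 1, "translation": [0, -0.5, 140], "spin": 0.012}
    - {"fingers": 1, "translation": [0, -0.5, 140], "spin": 0.012}

```text
clock: 7.1
position: [0.5702, 0.0963, 0.0591]
orientation: [2.0, 2.422, 0.001]
contact_force: [0.7, -0.6, -0.0]
opening: 0.0855
gripper_force: 0.0
```

Push the lug out, stopping a little short.

Call:
servo_tool:
  increments:
    - {"fingers": 1, "translation": [8, 0, 0], "spin": 0}
    - {"fingers": 1, "translation": [16, 0, 0], "spin": 0}
    - {"fingers": 1, "translation": [26, 0, 0], "spin": 0}
    - {"fingers": 1, "translation": [36, 0, 0], "spin": 0}
    - {"fingers": 1, "translation": [44, 0, 0], "spin": 0}
    - {"fingers": 1, "translation": [50, 0, 0], "spin": 0}
    - {"fingers": 1, "translation": [50, 0, 0], "spin": 0}
    - {"fingers": 1, "translation": [50, 0, 0], "spin": 0}

```text
clock: 7.77
position: [0.5614, 0.146, 0.0599]
orientation: [2.0, 2.42, 0.003]
contact_force: [2.3, -4.0, 3.2]
opening: 0.0856
gripper_force: 2.1
```

Run:
```python
from h import *
w=grab('wrist','w4'); s=arm.read_state(); R=cv2.Rodrigues(s['orientation'])[0]
print(s['clock'],s['position'],s['contact_force'],'yawx',np.arctan2(R[1,0],R[0,0]))
sd=grab('side','s4')
cv2.imwrite('pics/w4b.png',np.vstack([cv2.resize(cv2.imread('pics/w4.png')[:,100:],(643,600),interpolation=cv2.INTER_CUBIC)]))
```

```text
7.8167 [0.5612718  0.14566789 0.05954304] [ 1.35911032 -3.31885362  3.58510519] yawx 1.7601574635243928
```

View pics/w4b.png

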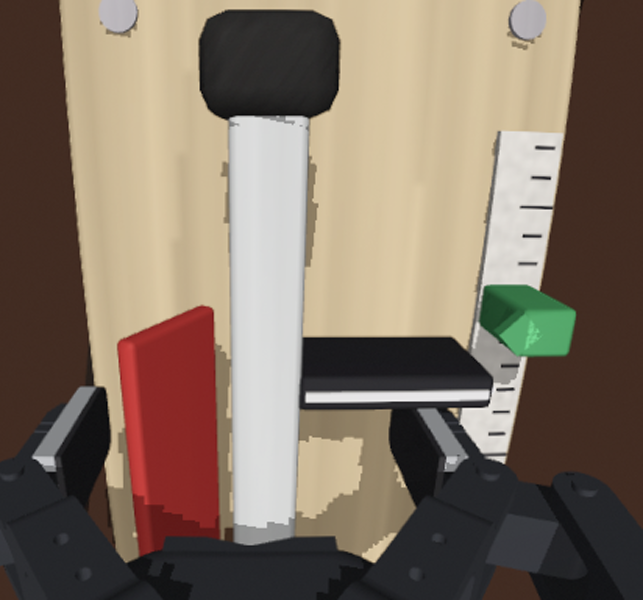

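The leg is out about 40 mm. The lug line's outer end is at about (491,396), and the pointer is a little further out at (500–520, 335). I'll enlarge this area.

Run:
```python
from h import *
cv2.imwrite('pics/c4.png',cv2.resize(cv2.imread('pics/w4.png')[175:275,370:480],(660,600),interpolation=cv2.INTER_CUBIC))
```

```text
(no output)
```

View pics/c4.png

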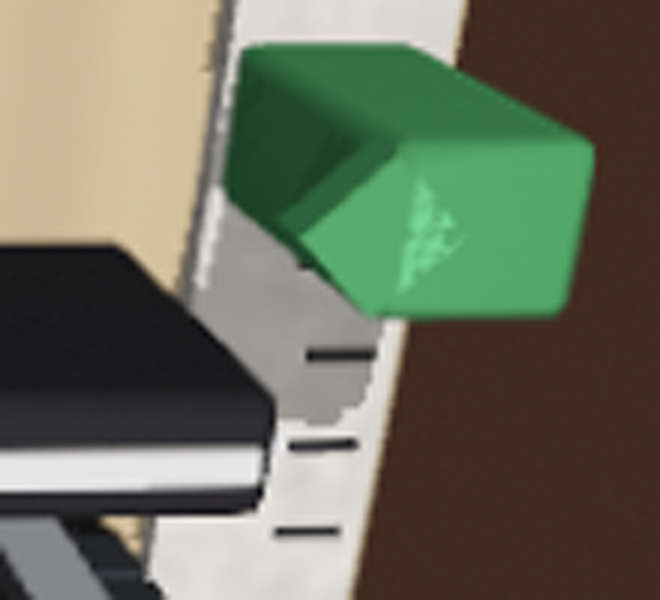

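The tip of the pointer's top face is at crop (300,238), and the line's outer end is at (267,466).

Run:
```python
from h import *
d=load('w4');c=load('w3')
th=1.763;R=np.array([[np.cos(th),-np.sin(th)],[np.sin(th),np.cos(th)]]);o=np.array([.5783,.0716])
inv=lambda x:np.r_[(R.T@(np.array(x)[:2]-o)*1000).round(1),np.round(x[2]*1000,1)]
g=lambda u,v:(370+(u+.5)/6-.5,175+(v+.5)/6-.5)
i=onz(d,g(267,466),.072); print('index',inv(i))
for z in (.03,.04,.045,.048,.05,.055,.06,.072):
    X=onz(d,g(300,238),z); p=proj(c,X); print(z,inv(X),'w3 800px',((p+.5)/.64-.5).round(1))
cv2.imwrite('pics/c3.png',cv2.resize(c['color'][80:120,335:390,::-1],(770,560),interpolation=cv2.INTER_CUBIC))
# bright-vs-dark green in w3
q=c['color'][86:112,346:384].astype(int)
for r in range(3,24,2): print(86+r,' '.join(f'{v:3d}' for v in q[r,:,1]-q[r,:,0]))
```

```text
index [ 92.5 -60.3  72. ]
0.03 [ 92.  -83.5  30. ] w3 800px [555.4 167.7]
0.04 [ 96.1 -77.8  40. ] w3 800px [551.3 160.9]
0.045 [ 98.1 -75.   45. ] w3 800px [549.2 157.3]
0.048 [ 99.4 -73.3  48. ] w3 800px [547.9 155.1]
0.05 [100.2 -72.2  50. ] w3 800px [547.  153.6]
0.055 [102.3 -69.4  55. ] w3 800px [544.6 149.7]
0.06 [104.3 -66.6  60. ] w3 800px [542.2 145.7]
0.072 [109.3 -59.8  72. ] w3 800px [535.9 135.2]
89 -19 -19 -19 -11  -4  -3  -2   0   0   1   1  -1   0   1   1   0   0   0  -2  -2  -3  -3  -3  -3  -2  -4  -3  -8 -18 -20 -24 -24 -24 -24 -24 -24 -24 -25
91 -19 -18 -19  -9   0  16  55  54  54  54  56  57  63  75  83  86  86  86  87  86  87  87  87  87  87  87  88  88  88  88  88  90  79   6 -24 -24 -24 -24
93 -18 -18 -18  -5   1  42  41  43  44  47  61  77  85  88  88  88  88  87  87  88  88  88  88  88  88  89  88  88  87  88  89  88  86  58 -24 -24 -24 -24
95 -18 -19 -17  -5   4  41  43  49  61  77  86  88  88  87  87  88  88  87  87  88  88  88  88  88  88  87  88  88  88  88  87  87  81  39 -24 -24 -25 -24
97 -18 -18 -18  -1  19  48  62  77  86  88  88  88  88  88  88  87
[... 323 characters left out ...]
  93  89  88  88  87  87  88  88  87  87  87  87  87  74 -24 -24 -24 -24 -24
103 -19 -18  -9   6  41  42  43  54  78  89  88  88  88  88  90  94  96  93  89  87  87  87  87  87  87  87  87  86  87  86  87  85  51 -25 -25 -24 -24 -24
105 -19 -19  -8   5  41  41  41  41  42  53  77  88  88  88  90  90  87  87  87  87  87  86  87  87  87  87  87  87  87  87  87  83  22 -24 -24 -23 -23 -24
107 -18 -19  -6  -4   4  27  36  41  43  43  44  65  87  83  82  82  83  84  84  85  85  86  85  86  85  86  85  85  86  86  86  80  -8 -24 -24 -25 -25 -24
109 -18 -16  -6  -4  -4  -3  -3  -3  -3  -2  -4  -3  -2   8   7   9  13  21  23  23  25  26  21  19  20  16  18  32  43  45  36  -3 -25 -24 -24 -24 -24 -24
```

Call:
servo_tool:
  increments:
    - {"fingers": 1, "translation": [3, 0, 0], "spin": 0}
    - {"fingers": 1, "translation": [6, 0, 0], "spin": 0}
    - {"fingers": 1, "translation": [7, 0, 0], "spin": 0}
    - {"fingers": 1, "translation": [7, 0, 0], "spin": 0}
    - {"fingers": 1, "translation": [7, 0, 0], "spin": 0}

```text
clock: 8.28
position: [0.5596, 0.152, 0.0587]
orientation: [2.002, 2.42, 0.001]
contact_force: [1.8, -4.6, 3.8]
opening: 0.0854
gripper_force: 2.3
```

```bash
cat > meas.py <<'E'
from h import *
import sys
def tip(d,uv,half=18):
    # sub-pixel corner of the bright top face nearest prediction: fit lines to bright mask's two slanted edges
    u,v=np.round(uv).astype(int); q=d['color'].astype(int); e=np.clip(q[...,1]-q[...,0],0,None).astype(np.float32)
    L=[]
    for r in range(v-half,v+half):
        row=e[r,u-12:u+25]; k=np.where((row[:-1]<66)&(row[1:]>=66))[0]
        if len(k): k=k[0]; L.append((r,u-12+k+(66-row[k])/(row[k+1]-row[k])))
    return np.array(L)
E
python3 - <<'E'
from meas import *
a,c,d=load('w1'),load('w3'),load('w4'); n=grab('wrist','w5')
s=arm.read_state();print(s['clock'],s['position'],s['contact_force'])
th=1.763;R=np.array([[np.cos(th),-np.sin(th)],[np.sin(th),np.cos(th)]]);o=np.array([.5783,.0716])
X=onz(d,(370+300.5/6-.5,175+238.5/6-.5),.048)
for nm,x in zip('w1 w3 w4 w5'.split(),(a,c,d,n)):
    p=proj(x,X); print(nm,p.round(1)); print(tip(x,p,10).round(1).tolist())
cv2.imwrite('pics/c5.png',np.hstack([cv2.resize(n['color'][190:290,370:470,::-1],(500,500),interpolation=cv2.INTER_CUBIC),cv2.resize(a['color'][90:130,360:384,::-1],(300,500),interpolation=cv2.INTER_CUBIC)]))
E
```

```text
8.3333 [0.55950527 0.15199647 0.05859935] [ 3.34954014 -4.06832237  3.45167894]
w1 [378.2 104.5]
[[101.0, 384.8], [102.0, 382.8], [103.0, 380.7], [104.0, 378.8], [105.0, 378.4], [106.0, 378.6], [107.0, 379.0], [108.0, 379.5], [109.0, 379.7], [110.0, 380.1], [111.0, 380.5], [112.0, 381.1], [113.0, 381.5], [114.0, 382.5]]
w3 [350.5  99.1]
[[91.0, 358.2], [92.0, 357.3], [93.0, 356.3], [94.0, 355.4], [95.0, 354.3], [96.0, 353.2], [97.0, 352.3], [98.0, 351.2], [99.0, 350.7], [100.0, 351.2], [101.0, 351.8], [102.0, 352.6], [103.0, 353.5], [104.0, 354.5], [105.0, 355.5], [106.0, 356.3], [107.0, 357.0], [108.0, 361.0]]
w4 [419.6 214.2]
[[204.0, 431.3], [205.0, 430.1], [206.0, 428.5], [207.0, 427.5], [208.0, 426.6], [209.0, 425.5], [210.0, 424.2], [211.0, 422.9], [212.0, 421.9], [213.0, 420.6], [214.0, 419.6], [215.0, 420.0], [216.0, 421.0], [217.0, 422.0], [218.0, 422.7], [219.0, 423.7], [220.0, 424.6], [221.0, 425.2], [222.0, 426.1], [223.0, 427.1]]
w5 [420.  227.2]
[[217.0, 431.8], [218.0, 430.9], [219.0, 429.3], [220.0, 428.1], [221.0, 427.1], [222.0, 426.1], [223.0, 424.5], [224.0, 423.4], [225.0, 422.5], [226.0, 421.2], [227.0, 420.2], [228.0, 420.3], [229.0, 421.3], [230.0, 422.2], [231.0, 423.1], [232.0, 424.0], [233.0, 425.1], [234.0, 426.0], [235.0, 426.9], [236.0, 427.8]]
```

View pics/c5.png

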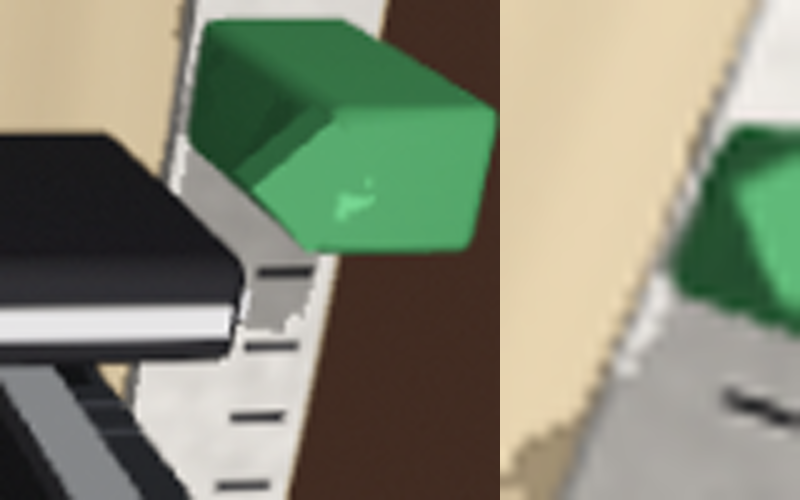

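The pointer tip is at crop (252,188) and the line's outer end at (236,323). Next I'll triangulate the tip from all four views.

Run:
```python
from meas import *
a,b,c,d,n=[load(x) for x in('w1','w2','w3','w4','w5')]
th=1.763;R=np.array([[np.cos(th),-np.sin(th)],[np.sin(th),np.cos(th)]]);o=np.array([.5783,.0716])
inv=lambda x:np.r_[(R.T@(np.array(x)[:2]-o)*1000).round(1),np.round(x[2]*1000,1)]
t=[(a,(378,104.6)),(c,(350.3,99.2)),(d,(419.3,214.2)),(n,(419.7,227.5))]
for k in (t,t[:2],t[1:],t[:3]):
    x,e=tri(*k);print('tip',inv(x),np.round(np.array(e)*1e3,2))
for z in (.072,.0735,.0742): print('index w5',inv(onz(n,(370+236.5/5-.5,190+323.5/5-.5),z)),'w4',inv(onz(d,(370+267.5/6-.5,175+466.5/6-.5),z)))
for z in (.048,.05): print('tip w5',inv(onz(n,(419.7,227.5),z)))
i0,e=tri((a,f(556,233)),(b,f(671,42)),(c,f(528,251)));print('index0',inv(i0))
```

```text
tip [ 99.3 -73.2  47.9] [0.02 0.01 0.09 0.08]
tip [ 99.3 -73.3  47.7] [0. 0.]
tip [ 99.3 -73.2  48. ] [0.01 0.09 0.08]
tip [ 99.3 -73.3  47.7] [0.02 0.02 0.03]
index w5 [ 98.4 -60.3  72. ] w4 [ 92.5 -60.3  72. ]
index w5 [ 99.3 -59.5  73.5] w4 [ 93.3 -59.4  73.5]
index w5 [ 99.7 -59.   74.2] w4 [ 93.7 -59.   74.2]
tip w5 [ 99.2 -73.2  48. ]
tip w5 [100.1 -72.1  50. ]
index0 [ 51.7 -59.5  74.2]
```

Call:
servo_tool:
  increments:
    - {"fingers": 1, "translation": [0.9, 0, 0], "spin": 0}
    - {"fingers": 1, "translation": [0.9, 0, 0], "spin": 0}
    - {"fingers": 0.7, "translation": [0.9, 0, 0], "spin": 0}
    - {"fingers": 0.6, "translation": [0.9, 0, 0], "spin": 0}
    - {"fingers": 0.5, "translation": [0.9, 0, 0], "spin": 0}
    - {"fingers": 0.42, "translation": [0.9, 0, 0], "spin": 0}
    - {"fingers": 0.42, "translation": [0.9, 0, 0], "spin": 0}

```text
clock: 8.92
position: [0.559, 0.1527, 0.0584]
orientation: [2.002, 2.421, -0.001]
contact_force: [1.3, -4.3, 4.2]
opening: 0.036
gripper_force: 3.6
```

```bash
cat >> meas.py <<'E'
def line(d,u0,u1,v0,v1):
    # rows of white-line centre for columns, on the dark lug
    g=d['color'].astype(float).mean(2); out=[]
    for u in range(u0,u1,4):
        col=g[v0:v1,u]; k=np.where(col>150)[0]
        w=np.clip(col-90,0,None); out.append((u,round(v0+(w*np.arange(len(col))).sum()/max(w.sum(),1),2),len(k)))
    return out
E
python3 - <<'E'
from meas import *
n=grab('wrist','w6');s=arm.read_state();print(s['clock'],s['position'],s['contact_force'],s['opening'],s['gripper_force'])
for k in('w5','w6'): print(line(load(k),380,420,249,264))
p=tip(n,(419.7,229),10);print(p[p[:,1].argmin()])
E
```

```text
8.9667 [0.558995   0.15271123 0.05841964] [ 2.22211905 -5.87669836  4.18651022] 0.03584030708602659 3.553846836439334
[(380, np.float64(254.53), 6), (384, np.float64(254.47), 6), (388, np.float64(254.39), 6), (392, np.float64(255.1), 7), (396, np.float64(254.28), 7), (400, np.float64(255.55), 8), (404, np.float64(255.5), 8), (408, np.float64(255.56), 8), (412, np.float64(255.63), 9), (416, np.float64(259.29), 5)]
[(380, np.float64(255.36), 8), (384, np.float64(255.37), 8), (388, np.float64(255.35), 8), (392, np.float64(255.32), 7), (396, np.float64(254.87), 6), (400, np.float64(255.45), 7), (404, np.float64(255.37), 7), (408, np.float64(255.3), 8), (412, np.float64(255.5), 8), (416, np.float64(255.95), 9)]
[229.         420.96153843]
```

Call:
servo_tool:
  increments:
    - {"fingers": 0.35, "translation": [0, 0, 0], "spin": 0}
    - {"fingers": 0.3, "translation": [0, 0, 0], "spin": 0}
    - {"fingers": 0, "translation": [0, 0, 0], "spin": 0}
    - {"fingers": 0, "translation": [0, 0, 0], "spin": 0}
    - {"fingers": 0, "translation": [0, 0, 0], "spin": 0}
    - {"fingers": 0, "translation": [0, 0, 0], "spin": 0}
    - {"fingers": 0, "translation": [0, 0, 0], "spin": 0}

```text
clock: 9.55
position: [0.5605, 0.1529, 0.0588]
orientation: [2.001, 2.418, 0.003]
contact_force: [10.4, -4.0, 2.1]
opening: 0.0244
gripper_force: 63.0
```

Run:
```python
from meas import *
n=grab('wrist','w7');s=arm.read_state();print(s['clock'],s['position'],s['contact_force'],s['opening'],s['gripper_force'])
th=1.763;R=np.array([[np.cos(th),-np.sin(th)],[np.sin(th),np.cos(th)]]);o=np.array([.5783,.0716])
inv=lambda x:np.r_[(R.T@(np.array(x)[:2]-o)*1000).round(1),np.round(x[2]*1000,1)]
print('force rig',R.T@s['contact_force'][:2])
g=n['color'].astype(int).mean(2)
for v in range(246,264): print(v,g[v,396:424:2].astype(int).tolist())
p=tip(n,(419.7,229),10);print(p.round(1).tolist())
print('tip proj', proj(n,np.r_[R@[.0993,-.0732]+o,.0479]))
# lever red extents vs predicted shut top edge
hs=cv2.cvtColor(n['color'],cv2.COLOR_RGB2HSV); m=((hs[...,0]<6)|(hs[...,0]>174))&(hs[...,1]>150); m[:, 350:]=0
ys,xs=np.where(m); r=ys.min(); print('red bbox',xs.min(),xs.max(),r,ys.max())
for q in [(.110,.012,.078),(.110,.018,.078)]: print('shut corner proj',proj(n,np.r_[R@np.array(q[:2])+o,q[2]]))
for r in (r+3,r+15,r+40): k=np.where(m[r])[0]; print(r,k.min(),k.max())
```

```text
9.6 [0.56045079 0.15292862 0.05877016] [ 9.42370637 -4.03895994  1.79587511] 0.024178996348800254 62.96281188726425
force rig [-5.76472467 -8.47864308]
246 [48, 49, 49, 49, 48, 49, 48, 48, 49, 45, 124, 153, 88, 88]
247 [49, 49, 49, 49, 49, 49, 48, 49, 50, 43, 155, 153, 142, 142]
248 [49, 49, 49, 50, 49, 49, 49, 49, 49, 42, 213, 152, 149, 149]
249 [49, 48, 49, 49, 48, 48, 48, 49, 49, 41, 224, 150, 149, 150]
250 [90, 92, 94, 96, 98, 100, 102, 104, 105, 39, 225, 149, 148, 150]
251 [174, 176, 179, 181, 184, 186, 188, 190, 192, 72, 215, 148, 148, 149]
252 [219, 219, 220, 221, 222, 223, 223, 224, 225, 109, 212, 148, 148, 148]
253 [230, 229, 229, 229, 229, 229, 229, 229, 229, 85, 178, 149, 147, 147]
254 [229, 229, 229, 229, 229, 229, 229, 229, 229, 73, 153, 150, 148, 146]
255 [229, 229, 229, 229, 229, 229, 229, 229, 229, 72, 154, 152, 148, 147]
256 [229, 229, 229, 229, 229, 229, 229, 229, 229, 141, 222, 160, 162, 167]
257 [168, 162, 155, 147, 137, 127, 112, 94, 63, 185, 223, 219, 216, 218]
258 [48, 48, 48, 48, 48, 49, 48, 48, 42, 189, 219, 210, 205, 204]
259 [47, 47, 47, 46, 47, 48, 47, 46, 40, 220, 173, 87, 86, 84]
260 [43, 43, 42, 43, 42, 42, 41, 41, 55, 219, 131, 68, 71, 75]
261 [34, 34, 34, 33, 32, 32, 58, 90, 154, 218, 160, 153, 163, 173]
262 [132, 174, 175, 175, 178, 183, 187, 212, 220, 218, 214, 212, 216, 221]
263 [198, 213, 213, 211, 213, 215, 216, 218, 220, 218, 213, 211, 215, 223]
[[219.0, 428.1], [220.0, 427.2], [221.0, 426.2], [222.0, 424.7], [223.0, 423.5], [224.0, 422.5], [225.0, 421.4], [226.0, 419.9], [227.0, 418.6], [228.0, 417.8], [229.0, 417.8], [230.0, 418.5], [231.0, 419.5], [232.0, 420.4], [233.0, 421.5], [234.0, 422.4], [235.0, 423.5], [236.0, 424.4], [237.0, 425.2], [238.0, 426.2]]
tip proj [417.06156569 228.49195652]
red bbox 223 244 209 345
shut corner proj [233.82318262 238.99612202]
shut corner proj [217.55398214 239.05763167]
212 230 241
224 227 241
249 224 242
```

Run:
```python
from meas import *
n=load('w7');c=load('w3');b=load('w2')
th=1.763;R=np.array([[np.cos(th),-np.sin(th)],[np.sin(th),np.cos(th)]]);o=np.array([.5783,.0716])
inv=lambda x:np.r_[(R.T@(np.array(x)[:2]-o)*1000).round(1),np.round(x[2]*1000,1)]
for z in (.0705,.072,.0735): print('index',inv(onz(n,(413,253.7),z)))
for z in (.0464,.0479): print('tip',inv(onz(n,(417.3,228.5),z)))
print('lever outer',inv(onz(n,(224,249),.078)))
g=n['color'].astype(int)
row=g[200,200:320]; print('leg row200',row.mean(1).astype(int).tolist())
# white line end at start, numbers for triangulation
for nm,d,(u,v) in (('w3',c,f(528,251)),('w2',b,f(671,42)),('w1',load('w1'),f(556,233))):
    u,v=int(u),int(v); q=d['color'].astype(int).mean(2).astype(int); print(nm,u,v)
    for r in range(v-5,v+6): print(r,q[r,u-9:u+6].tolist())
```

```text
index [ 98.5 -60.6  70.5]
index [ 99.4 -59.8  72. ]
index [100.2 -58.9  73.5]
tip [ 98.6 -74.2  46.4]
tip [ 99.3 -73.3  47.9]
lever outer [105.9  15.8  78. ]
leg row200 [193, 194, 194, 194, 193, 192, 191, 190, 188, 185, 182, 179, 176, 173, 172, 171, 171, 171, 170, 171, 171, 172, 173, 174, 175, 177, 178, 179, 180, 182, 183, 183, 183, 183, 183, 182, 182, 181, 181, 182, 181, 181, 181, 183, 183, 170, 152, 181, 195, 203, 210, 214, 215, 216, 216, 217, 217, 218, 219, 220, 220, 221, 220, 219, 219, 218, 218, 217, 217, 217, 217, 217, 217, 217, 216, 215, 215, 215, 214, 215, 215, 215, 215, 215, 215, 215, 215, 215, 216, 209, 198, 186, 165, 149, 177, 184, 185, 185, 186, 186, 186, 187, 187, 188, 188, 188, 186, 185, 184, 183, 181, 181, 181, 181, 181, 181, 181, 182, 183, 183]
w3 337 160
155 [50, 50, 50, 50, 50, 50, 49, 49, 50, 49, 106, 182, 206, 206, 205]
156 [56, 56, 55, 56, 57, 56, 57, 56, 56, 53, 106, 182, 206, 206, 205]
157 [67, 66, 60, 60, 60, 59, 57, 58, 57, 54, 100, 179, 206, 206, 205]
158 [164, 162, 137, 136, 135, 131, 110, 108, 105, 89, 118, 200, 215, 206, 206]
159 [245, 245, 245, 245, 245, 
[... 1451 characters left out ...]
40, 124, 219, 234]
145 [240, 230, 214, 170, 88, 54, 54, 53, 53, 51, 49, 77, 135, 224, 234]
146 [246, 246, 243, 239, 228, 212, 163, 83, 55, 53, 50, 83, 185, 225, 233]
147 [197, 235, 246, 247, 245, 243, 238, 227, 209, 155, 75, 129, 214, 229, 232]
148 [97, 131, 156, 201, 236, 246, 246, 245, 242, 189, 104, 211, 232, 231, 231]
149 [55, 60, 67, 102, 135, 159, 205, 238, 246, 187, 178, 228, 236, 233, 232]
150 [39, 45, 51, 57, 59, 68, 106, 139, 162, 120, 215, 235, 235, 234, 235]
151 [139, 76, 63, 39, 45, 51, 57, 60, 65, 85, 217, 237, 236, 235, 236]
152 [200, 200, 186, 137, 78, 61, 40, 45, 52, 128, 219, 237, 237, 236, 236]
153 [204, 205, 205, 203, 202, 186, 167, 166, 138, 184, 226, 238, 239, 238, 235]
```

Run:
```python
from meas import *
a,b,c=[load(x) for x in('w1','w2','w3')]
th=1.763;R=np.array([[np.cos(th),-np.sin(th)],[np.sin(th),np.cos(th)]]);o=np.array([.5783,.0716])
inv=lambda x:np.r_[(R.T@(np.array(x)[:2]-o)*1000).round(1),np.round(x[2]*1000,1)]
k=[(a,(354.8,148.6)),(b,(428.8,26.8)),(c,(336.8,159.8))]
for q in (k,k[:2],k[1:],k[::2]): x,e=tri(*q);print(inv(x),np.round(np.array(e)*1e3,2))
```

```text
[ 51.8 -59.1  73.1] [0.15 0.05 0.11]
[ 51.7 -59.   73.4] [0.07 0.07]
[ 51.8 -59.2  73.1] [0.03 0.03]
[ 51.6 -59.5  71.8] [0.06 0.06]
```

```bash
python3 -c "
from workcell import arm
s=arm.read_state();print(s['position'],s['opening'],s['gripper_force']);print(arm.finish_job())"
```

```text
[0.56045079 0.15292862 0.05877016] 0.024178996348800254 62.96281188726425
the job is handed in; nothing more can be done
None
```

I turned the turnbutton square, drew the leg out to the pointer (measured within about 0.5 mm), squeezed the lever shut, and handed the job in still gripping the leg at about 63 N; no verdict came back.

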